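# Empty a camera housing and test its earth point

## Task

Tip the camera housing right over (the red crank turns it) so that all four cable clips fall out into the blue tray below it, then swing it back upright. Take the orange tester from its holder and, holding it upright, press its sprung tip lightly on the red spot in the middle of the housing's floor, the tip pushed only part of the way in; finish while holding it there. Leave the other things on the table alone.

Things in the scene. Friction and masses are not known exactly. Their poses are not given: they have to be found in the camera images.
- stand: Fixed tipping stand. A blue open parts tray, 220 x 138 mm, 40 mm high, walls 4 mm, lies at its foot below the housing, its centre 15 mm to +x of the origin; two grey uprights (160 mm high, 40 x 12 mm) at y = -78 and +78 mm. Origin: on the table, midway between the uprights. +x is the way the housing's mouth tips, +z up. Yaw within 0.25 rad of the world's.
- pivot (a point): Middle of the housing's hinge axis, 140 mm above the table. The axis runs along the stand's y.
- housing (a joint): Tip angle of the white camera housing, an open cup: 88 mm wide at the base, 108 at the rim, 55 high, walls 4, floor 5; upright, its rim is 165 mm and its inner floor 115 mm above the table. 0 = upright, at a stop; grows as the mouth tips to the stand's +x; far stop 2.3 rad. Stays where it is left (friction 0.2 N m). The clips slide out only close to the far stop.
- crank_grip (a point): Middle of the red crank bar fixed to the housing: round, 12 mm thick, 68 mm long, parallel to the hinge axis, 75 mm from it, 142 mm to the stand's -y side of the pivot. Housing upright: it leans 66 degrees from vertical to the stand's -x (68.5 mm back, 30.5 mm above the axis); tipping takes it over the top to 66 degrees on the +x side. Crank arm 38 mm from this point.
- spot (a point): The marked spot: a red disc, 15 mm across and 3 mm high with a brass centre, in the middle of the housing's inner floor. Origin: centre of its top face, on the housing's axis, 22 mm below the pivot when upright. z points out of the housing's mouth.
- probe: Loose hand tester, 160 mm long, 0.1 kg: orange round grip 18 mm across, 74 to 160 mm above the origin; collar 30 mm across, 68 to 74 mm; steel shaft 8 mm across from 10 to 68 mm; sprung brass tip 4.4 mm thick at the lower end. Origin: at the end of the relaxed tip; z runs from tip to grip. Starts upright in the holder, hanging by its collar, tip 12 mm above the table.
- probe_point (a point): The end of the tester's sprung brass tip.
- probe_tip (a joint): How far the tester's tip is pushed in: 0 relaxed, 0.008 m fully in (rigid stop). Spring: about 1 N to start moving, plus 0.3 N per mm (3.4 N just before the stop).
- holder: Black block 70 x 70 mm, 80 mm high, fixed, with a 14 mm hole through its middle in which the tester stands. Origin: centre of its underside. It changes places with the dome camera (left or right of the stand).
- clip0: Loose grey cable clip with a step, 16 x 14 mm, 15 mm high, 12 g; starts on the housing's inner floor beside the marked spot. Origin: centre of its underside.
- clip1: Loose grey cable clip with a step, 16 x 14 mm, 15 mm high, 12 g; starts on the housing's inner floor beside the marked spot. Origin: centre of its underside.
- clip2: Loose grey cable clip with a step, 16 x 14 mm, 15 mm high, 12 g; starts on the housing's inner floor beside the marked spot. Origin: centre of its underside.
- clip3: Loose grey cable clip with a step, 16 x 14 mm, 15 mm high, 12 g; starts on the housing's inner floor beside the marked spot. Origin: centre of its underside.
- dome_camera: White dome camera, 96 mm across, 69 mm high; loose bystander, to be left alone. Origin: at its underside.
- bullet_camera: White bullet camera on a foot, about 130 mm long, 92 mm high; loose bystander, to be left alone. Origin: at its underside.
- tape_roll: Black tape roll, 84 mm across, 20 mm high; loose bystander, to be left alone. Origin: at its underside.
- screwdriver: Screwdriver lying on the table; loose bystander, to be left alone. Origin: between handle and blade.
- adapter: Black power adapter, 100 x 50 mm, 32 mm high; loose bystander, to be left alone. Origin: at its underside.
- battery: Red battery, 48 x 26 mm, 17 mm high; loose bystander, to be left alone. Origin: at its underside.
Not all that is in view belongs to the job. Leave any green or purple look-alike of the probe alone.

How it is judged:
On the way, in this order (a step that is already met when the one before it is completed fails the run):
1. with the housing tipped over, all four clips lie in the blue tray (value of joint housing above 1.2 rad and x of clip0 in the frame of stand between -0.1 and 0.13 m and y of clip0 in the frame of stand between -0.07 and 0.07 m and height (world z) of each of clip0, clip1, clip2, clip3 below 0.05 m and x of clip1 in the frame of stand between -0.1 and 0.13 m and y of clip1 in the frame of stand between -0.07 and 0.07 m and x of clip2 in the frame of stand between -0.1 and 0.13 m and y of clip2 in the frame of stand between -0.07 and 0.07 m and x of clip3 in the frame of stand between -0.1 and 0.13 m and y of clip3 in the frame of stand between -0.07 and 0.07 m), for 0.1 s.
2. the housing is back upright (value of joint housing below 0.1 rad), for 0.2 s.
At the end, for the whole second after the job is handed in: The gripper holds the tester still within 8 degrees of upright, its tip on the red spot (within 7.5 mm of its centre) with 0.5 to 5 N, pushed in but not to its stop (0.5 to 7.8 mm); the housing is upright within 0.1 rad and all four clips lie in the blue tray (contact force between probe and red_spot between 0.5 and 5 N and value of joint probe_tip between 0.0005 and 0.0078 m and distance between probe_point and spot below 0.0075 m and angle between probe's own z axis and vertical below 0.14 rad and contact force between the fingers and probe above 1 N and contact force between probe and holder below 0.05 N and value of joint housing below 0.1 rad and linear speed of probe below 0.02 m/s and x of clip0 in the frame of stand between -0.1 and 0.13 m and y of clip0 in the frame of stand between -0.07 and 0.07 m and height (world z) of each of clip0, clip1, clip2, clip3 below 0.05 m and x of clip1 in the frame of stand between -0.1 and 0.13 m and y of clip1 in the frame of stand between -0.07 and 0.07 m and x of clip2 in the frame of stand between -0.1 and 0.13 m and y of clip2 in the frame of stand between -0.07 and 0.07 m and x of clip3 in the frame of stand between -0.1 and 0.13 m and y of clip3 in the frame of stand between -0.07 and 0.07 m); the arm keeps its last pose, push and grip.
It fails at once if a bystander was moved more than 30 mm (distance of any of dome_camera, bullet_camera, tape_roll, screwdriver, adapter, battery from where it was at the start of the episode above 0.03 m).
It fails at once if the tester was rammed onto the spot (over 15 N) (contact force between probe and red_spot above 15 N).
It also fails if it takes over 72 s, if anything falls off the work surface, if the arm or the gripper's body presses on something with over 40 N, if the wrist force passes 120 N, or if a joint passes its speed limit or range.

## Robot

A 6-joint arm with a two-finger parallel gripper is mounted at the origin on the work surface. World frame = base frame: x ahead of the robot, y to its left, z up, the work surface at z = 0. Lengths are in m, angles in rad, forces in N, time in s.
With the tool pointing down it reaches from about 0.325 to 0.9 m from the base axis. Payload 6.1 kg.
Tool frame: the origin (TCP) lies at the very end of the fingers, on their centre line; the grasp point (between the pads) lies 19 mm behind it; z points along the fingers, y is the line along which they close (so a half turn about z gives the same grasp; the last joint's range is limited). The gripper opens to 87 mm and grips with 3 to 60 N. Pads are 19 mm wide; open, the fingers measure 117 mm over their backs; the gripper's body (75 mm by 190 mm) begins 51 mm behind the grasp point.
Start: joints at [-1.403, 0.22, 1.526, -0, 1.395, -0.126], TCP at [0.181, -0.598, 0.223] pointing down, gripper open.
Joint ranges: [-2.98, 2.98], [-0.91, 2.08], [0.09, 2.57], [-1.24, 4.39], [0.2, 2.65], [-2.68, 2.68]. Speed limits (rad/s): [2.57, 2.57, 3.01, 3.14, 3.14, 3.14].

## Interface

Orientations are given as a 3x3 rotation matrix whose columns are the frame's x, y, z axes.
In Python, from rig import bot gives the robot as it stands.
- The arm moves only by the shell command python3 -m creep 'ROWS' [OPENING] [FORCE]. ROWS is JSON, one flat list of numbers, 6 for each row, row after row: the shift along the tool's x, y, z in m, then the turn, a rotation vector about the tool's x, y, z in rad. In form: [x, y, z, wx, wy, wz, x, y, z, wx, wy, wz, ...]. A call has 1 to 8 rows; each row shifts and turns the commanded pose from where the row before left it, along the tool's axes as they then stand; what a row does not reach is not made up. A row lasts 1/12 s, in which the tool goes at most 41.7 mm and 7.16 degrees, less where a joint would pass 70% of its speed; a pose out of reach is approached as far as the arm can. A call with a gripper value outside its range is refused whole. OPENING is the opening, from 0 (shut) to 1 (fully open), set as the call begins (- or left out, the last holds). The fingers move at their own pace and stop on an object; FORCE is the grip in N (left out, the last holds). Time passes only in rows, so rows that do not move let the fingers close. It gives the time, the measured TCP pose, the force, the opening and the grip force at its end, in the units of the state.
- bot.observe(): the state, without advancing time (a new reading comes with each control period).
- bot.read_camera(name): name is "scene" or "top" or "wrist"; returns the picture (480x640x3 uint8, red, green, blue); there is no depth.
- bot.camera_info(name): a dict with "vfov" (degrees; the focal length in pixels is half the picture's height over the tangent of half this angle, whatever the lens; pixels are square), "cx", "cy" (the principal point, pixels), "eye" and "rotation" of the camera in the world. Camera axes: x right, y up, looking along -z (the intrinsics and any distortion apply to the point x, -y, -z); pixel columns grow to the right and rows downward; lengths in m; the calibration is good to about 2 mm. A picture is of the moment at which its call begins: read the wrist's pose just before it. camera_info takes no time and is no camera call; for the wrist camera it gives the pose at the moment of the call.
- bot.job_done(): hands the job in; it is judged then, once.
Trained networks look in the newest picture that a camera, given by its name, has taken for a name from the list of things; names that differ only in an ending like _2 or _b are one class to them, and where a whole thing is asked for, a point or a joint stands for the part that bears it (a point fixed in the world has none). Each returns a list of dicts, best first, with "p" (0 to 1); they miss things now and then, are a little off and sometimes report something else, mostly with a low value. They report only what shows in the picture. A call takes as long as a camera call. They do not tell look-alikes from the thing itself.
- bot.find_in(target, camera): "at" ([x, y, z] in m, in world coordinates, good to about 4 mm: the middle of the surface that is visible of it).
- bot.mark_of(target, camera): "at" ([x, y, z] in m, in world coordinates, good to about 4 mm: a listed point, or the origin of a listed thing).
The state is a dict: "clock": time; "joint_pos": joint angles; "dq": joint speeds; "effort": joint torques, N m; "eef_pos": TCP position; "orientation": TCP orientation; "contact_force": force on the tool from outside, world axes, zero at the start; "torque": the same for the moment, N m; "finger_gap": finger opening in m; "gripper_force": force on a finger pad.
Only numpy, scipy, OpenCV 4.12 (cv2) and the standard library are available. Lean on these libraries where they do the work, as an engineer would, in place of code of your own. Each camera call takes 0.05 s, during which the arm holds its last target. There are 200 camera calls.

## Working session

There is one attempt and no reset: what is moved stays moved. The work goes in short steps, Python scripts to look and compute and a shell command to move; the robot and the scene stay as the last step left them, time stands still between calls to the robot, and variables do not carry over. Pictures are saved under pics/ and viewed, at most 10 in all, crops included, and the job is handed in when it is done.

```bash
ls; mkdir -p pics
python3 - <<'E'
from rig import bot
import cv2,numpy as np
s=bot.observe();print(s)
for c in("scene","top"):
    im=bot.read_camera(c);cv2.imwrite(f"pics/{c}0.png",im[:,:,::-1])
    i=bot.camera_info(c);print(c,i)
    for t in("stand","pivot","crank_grip","spot","probe","probe_point","holder","dome_camera"):
        try:
            print(t,[(round(d["p"],2),np.round(d["at"],3).tolist()) for d in bot.mark_of(t,c)[:3]])
        except Exception as e: print(t,e)
print(bot.observe()["clock"])
E
```

```text
pics
{'clock': 0.0, 'joint_pos': array([-1.40309985e+00,  2.21232584e-01,  1.52764293e+00,  4.26452466e-06,
        1.39464961e+00, -1.26065527e-01]), 'dq': array([ 0.00025706, -0.00072096, -0.00011191,  0.00037896, -0.00011146,
       -0.00059443]), 'effort': array([-1.18803142e-03, -4.94621551e+01, -3.87378681e+01,  6.97905757e-02,
        5.70863939e-02, -1.68165070e-04]), 'eef_pos': array([ 0.18088595, -0.5976039 ,  0.22141639]), 'orientation': array([[ 9.57161600e-01,  2.89554089e-01, -3.18412053e-04],
       [ 2.89554159e-01, -9.57159734e-01,  1.90606216e-03],
       [ 2.47136896e-04, -1.91660704e-03, -9.99998133e-01]]), 'contact_force': array([-0.76453024,  0.26026103, -0.09912413]), 'torque': array([-0.00852817, -0.01720192, -0.0426141 ]), 'gripper_force': 0.0, 'finger_gap': 0.0871168013447396}
scene {'vfov': 54.444604599252855, 'cx': 323.50513208380175, 'cy': 239.86466923734807, 'eye': array([1.20195918e+00, 4.76525637e-04, 7.37890041e-01]), 'rotation': array([[ 0.04060878, -0.69883361,  0.7141306 ],
       [ 0.99915982,  0.02444638, -0.03289413],
       [ 0.00552961,  0.714
[... 506 characters left out ...]
318.24052380587443, 'cy': 239.98362479246637, 'eye': array([0.37623091, 0.01148838, 1.13892439]), 'rotation': array([[-0.0152864 ,  0.98658962, -0.16250309],
       [-0.99979313, -0.01726268, -0.01075633],
       [-0.01341732,  0.16230505,  0.9866494 ]])}
stand [(0.96, [0.54, 0.057, -0.0])]
pivot [(0.83, [0.541, 0.06, 0.139])]
crank_grip [(0.85, [0.502, -0.091, 0.17])]
spot [(0.86, [0.542, 0.058, 0.112]), (0.66, [0.513, 0.353, 0.003]), (0.43, [0.476, -0.351, 0.0])]
probe [(0.83, [0.509, 0.35, 0.014]), (0.75, [0.605, 0.387, 0.001]), (0.58, [0.496, 0.443, 0.001])]
probe_point []
holder [(0.93, [0.512, 0.35, 0.002]), (0.25, [0.497, -0.09, 0.173])]
dome_camera [(0.81, [0.476, -0.352, -0.0])]
0.9
```

View pics/scene0.png

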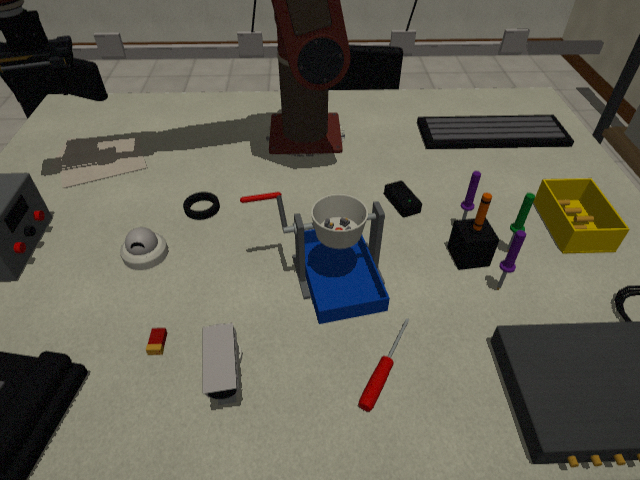

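View pics/top0.png

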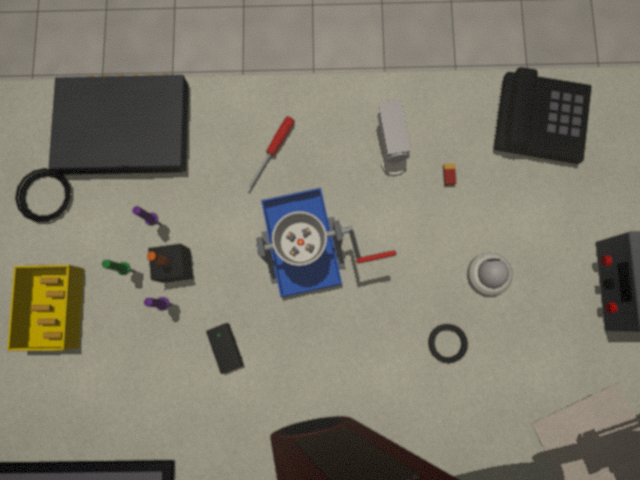

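The scene view shows the red crank bar at (262,198). Other red things are the screwdriver handle (377,383) and the battery (157,340), and neither is on the stand. The candidates for the tester are:
- orange, in the black holder: (482,212)
- purple: (470,190) and (512,250)
- green: (523,212)

I choose the orange one. In the top view, the crank is at (377,257), the spot at (300,242) and the orange tester at (155,257). From the pivot and crank marks, the stand's yaw is about 0.19.

```bash
cat > h.py <<'E'
from rig import bot
import numpy as np, cv2
from scipy.spatial.transform import Rotation as R
def down(yaw):  # tool pointing down, tool y at angle yaw
    y=np.array([np.cos(yaw),np.sin(yaw),0]);z=np.array([0,0,-1.]);return np.c_[np.cross(y,z),y,z]
def plan(pos,Rt):
    s=bot.observe();A=s["orientation"];p=s["eef_pos"]
    w=R.from_matrix(A.T@Rt).as_rotvec()
    print("t",round(s["clock"],2),"pos",p.round(4),"F",s["contact_force"].round(1),"gap",round(s["finger_gap"],4),"q",s["joint_pos"].round(2))
    print("shift now",(A.T@(np.array(pos)-p)).round(4),"turn",w.round(4),"| shift after turn",(Rt.T@(np.array(pos)-p)).round(4))
def look(name,targets,cam="wrist",n=3,kind="mark_of"):
    im=bot.read_camera(cam)
    if name: cv2.imwrite(f"pics/{name}.png",im[:,:,::-1])
    for t in targets: print(t,[(round(d["p"],2),np.round(d["at"],4).tolist()) for d in getattr(bot,kind)(t,cam)[:n]])
    return im
E
python3 -c "
from h import *
plan([.502,-.0995,.26],down(.19))"
```

```text
t 0.9 pos [ 0.181  -0.5982  0.2226] F [-0.6  0.5 -0.3] gap 0.087 q [-1.4   0.22  1.53  0.    1.39 -0.13]
shift now [ 0.4517 -0.3844 -0.0375] turn [ 1.000e-04  0.000e+00 -1.467e+00] | shift after turn [ 0.4291  0.4094 -0.0374]
```

```bash
python3 -m creep '[0.0282,-0.024,-0.0023,0,0,0,0.0282,-0.024,-0.0023,0,0,0,0.0282,-0.024,-0.0023,0,0,0,0.0282,-0.024,-0.0023,0,0,0,0.0282,-0.024,-0.0023,0,0,0,0.0282,-0.024,-0.0023,0,0,0,0.0282,-0.024,-0.0023,0,0,0,0.0282,-0.024,-0.0023,0,0,0]' 1 >/dev/null
python3 -m creep '[0.0282,-0.024,-0.0023,0,0,0,0.0282,-0.024,-0.0023,0,0,0,0.0282,-0.024,-0.0023,0,0,0,0.0282,-0.024,-0.0023,0,0,0,0.0282,-0.024,-0.0023,0,0,0,0.0282,-0.024,-0.0023,0,0,0,0.0282,-0.024,-0.0023,0,0,0,0.0282,-0.024,-0.0023,0,0,0]' >/dev/null
python3 -m creep '[0,0,0,0,0,-0.122,0,0,0,0,0,-0.122,0,0,0,0,0,-0.122,0,0,0,0,0,-0.122,0,0,0,0,0,-0.122,0,0,0,0,0,-0.122,0,0,0,0,0,-0.122,0,0,0,0,0,-0.122]' >/dev/null
python3 -m creep '[0,0,0,0,0,-0.122,0,0,0,0,0,-0.122,0,0,0,0,0,-0.122,0,0,0,0,0,-0.122,0,0,0,0,0,0]'
python3 - <<'E'
from h import *
look("w1",["crank_grip","pivot","spot"])
plan([.502,-.0995,.151],down(.19))
E
```

```text
clock: 3.32
eef_pos: [0.5017, -0.1, 0.2594]
orientation: [[-0.19, 0.982, 0.0], [0.982, 0.19, -0.0], [-0.0, 0.0, -1.0]]
contact_force: [-0.2, -0.3, -0.0]
finger_gap: 0.0866
gripper_force: 0.0
crank_grip [(0.58, [0.5016, -0.0924, 0.1692])]
pivot [(0.33, [0.5437, 0.0616, 0.1179])]
spot [(0.65, [0.5405, 0.0592, 0.1172])]
t 3.52 pos [ 0.5017 -0.1     0.2594] F [-0.5 -0.5  0.4] gap 0.0871 q [-0.35 -0.08  1.77  0.    1.45 -0.53]
shift now [0.0004 0.0004 0.1084] turn [ 0.0001  0.     -0.0061] | shift after turn [0.0004 0.0004 0.1084]
```

View pics/w1.png

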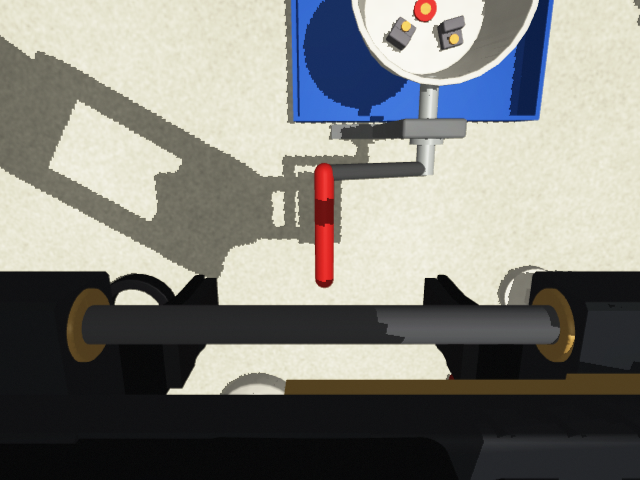

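The wrist view shows the crank bar running straight up the picture at (324,225), between the open fingers. The spot is at (425,10) with clips beside it, and the tray edges are square to the picture, so the yaw is right. I'll go down and grip.

```bash
python3 -m creep '[0,0,0.027,0,0,0,0,0,0.027,0,0,0,0,0,0.027,0,0,0,0,0,0.027,0,0,0,0,0,0,0,0,0]' 1 
python3 -m creep '[0,0,0,0,0,0,0,0,0,0,0,0,0,0,0,0,0,0,0,0,0,0,0,0,0,0,0,0,0,0,0,0,0,0,0,0,0,0,0,0,0,0,0,0,0,0,0,0]' 0 25
python3 -c "
from h import *
a=np.radians(np.linspace(-66,66.5,25));print(np.c_[np.diff(np.sin(a)),-np.diff(np.cos(a))].__mul__(.075).round(4).tolist())
"
```

```text
clock: 3.93
eef_pos: [0.4978, -0.0987, 0.1456]
orientation: [[-0.184, 0.983, -0.009], [0.983, 0.184, 0.003], [0.005, -0.008, -1.0]]
contact_force: [-0.5, 0.1, -1.1]
finger_gap: 0.0869
gripper_force: 0.0
clock: 4.6
eef_pos: [0.5018, -0.1, 0.1516]
orientation: [[-0.186, 0.983, 0.0], [0.983, 0.186, -0.0], [-0.0, 0.0, -1.0]]
contact_force: [0.0, -0.5, -0.3]
finger_gap: 0.0417
gripper_force: 0.0
[[0.0033, -0.0065], [0.0039, -0.0061], [0.0044, -0.0057], [0.005, -0.0053], [0.0054, -0.0048], [0.0059, -0.0042], [0.0062, -0.0036], [0.0066, -0.003], [0.0068, -0.0024], [0.007, -0.0017], [0.0072, -0.001], [0.0072, -0.0003], [0.0072, 0.0004], [0.0071, 0.0011], [0.007, 0.0018], [0.0068, 0.0024], [0.0065, 0.0031], [0.0062, 0.0037], [0.0058, 0.0043], [0.0054, 0.0048], [0.0049, 0.0053], [0.0044, 0.0057], [0.0038, 0.0061], [0.0032, 0.0065]]
```

```bash
python3 -m creep '[0,0,0,0,0,0,0,0,0,0,0,0,0,0,0,0,0,0,0,0,0,0,0,0,0,0,0,0,0,0,0,0,0,0,0,0,0,0,0,0,0,0,0,0,0,0,0,0]'
```

```text
clock: 5.27
eef_pos: [0.5038, -0.0995, 0.1515]
orientation: [[-0.186, 0.983, 0.005], [0.983, 0.186, 0.001], [-0.0, 0.005, -1.0]]
contact_force: [9.5, 2.1, -4.5]
finger_gap: 0.0112
gripper_force: 25.0
```

```bash
python3 -m creep '[0,0.0033,-0.0065,0,0,0,0,0.0039,-0.0061,0,0,0,0,0.0044,-0.0057,0,0,0,0,0.005,-0.0053,0,0,0,0,0.0054,-0.0048,0,0,0,0,0.0059,-0.0042,0,0,0,0,0.0062,-0.0036,0,0,0,0,0.0066,-0.003,0,0,0]'
python3 -m creep '[0,0.0068,-0.0024,0,0,0,0,0.007,-0.0017,0,0,0,0,0.0072,-0.001,0,0,0,0,0.0072,-0.0003,0,0,0,0,0.0072,0.0004,0,0,0,0,0.0071,0.0011,0,0,0,0,0.007,0.0018,0,0,0,0,0.0068,0.0024,0,0,0]'
```

```text
clock: 5.93
eef_pos: [0.54, -0.0926, 0.1921]
orientation: [[-0.186, 0.983, -0.005], [0.983, 0.186, -0.0], [0.001, -0.005, -1.0]]
contact_force: [-11.6, -1.4, 10.0]
finger_gap: 0.0109
gripper_force: 25.0
clock: 6.6
eef_pos: [0.5975, -0.0821, 0.1923]
orientation: [[-0.186, 0.983, 0.0], [0.983, 0.186, -0.001], [-0.001, 0.0, -1.0]]
contact_force: [-5.4, -0.6, 6.1]
finger_gap: 0.0109
gripper_force: 25.0
```

```bash
python3 -m creep '[0,0.0065,0.0031,0,0,0,0,0.0062,0.0037,0,0,0,0,0.0058,0.0043,0,0,0,0,0.0054,0.0048,0,0,0,0,0.0049,0.0053,0,0,0,0,0.0044,0.0057,0,0,0,0,0.0038,0.0061,0,0,0,0,0.0032,0.0065,0,0,0]'
python3 -m creep '[0,0,0,0,0,0,0,0,0,0,0,0,0,0,0,0,0,0]'
python3 -c "
from h import *
p=bot.observe()['eef_pos'];g=p+[0,0,.019];c=np.array([.5415,.059,.14]);d=g-c;print('crank angle',np.degrees(np.arctan2(d@[.982,.189,0],d[2])),np.hypot(d@[.982,.189,0],d[2]))
look('s2',['clip0'],'scene',6)"
```

```text
clock: 7.27
eef_pos: [0.6375, -0.0743, 0.151]
orientation: [[-0.186, 0.983, 0.002], [0.983, 0.186, 0.0], [-0.0, 0.002, -1.0]]
contact_force: [-2.4, -0.1, 4.6]
finger_gap: 0.0109
gripper_force: 24.8
clock: 7.52
eef_pos: [0.6375, -0.0743, 0.1507]
orientation: [[-0.186, 0.983, 0.002], [0.983, 0.186, 0.0], [-0.0, 0.002, -1.0]]
contact_force: [4.1, 0.3, -1.7]
finger_gap: 0.0107
gripper_force: 25.0
crank angle 66.69194885886957 0.07517450665181541
clip0 [(0.65, [0.5946, 0.0857, 0.0102]), (0.58, [0.5508, 0.0396, 0.0163]), (0.54, [0.5544, 0.0268, 0.0096]), (0.41, [0.5658, 0.0593, 0.016])]
```

```bash
python3 -c "
from h import *
a=look(None,['clip0'],'top',6)
b=cv2.imread('pics/s2.png')
cv2.imwrite('pics/c2.png',np.hstack([cv2.resize(b[150:350,220:420],(400,400)),cv2.resize(a[:,:,::-1][150:320,220:420],(400,400))]))"
```

```text
clip0 [(0.19, [0.633, -0.0659, 0.174])]
```

View pics/c2.png

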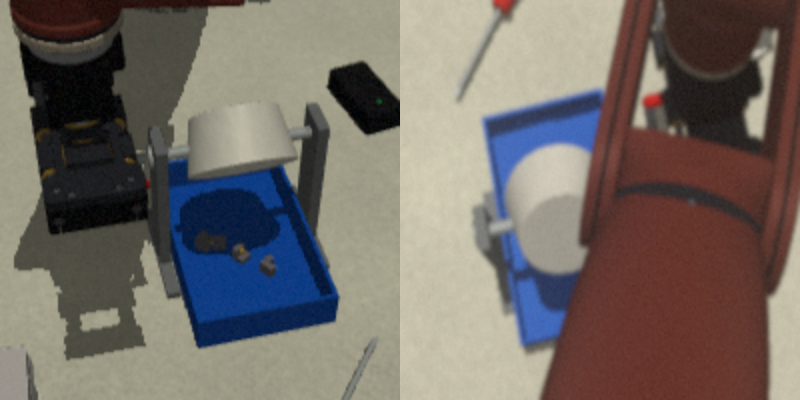

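The crop shows the housing tipped right over. The tray holds clips at (210,240), where two touch, (240,253) and (268,265), and the network reports four at about z = 0.01. I'll swing it back.

```bash
python3 -m creep '[0,-0.0032,-0.0065,0,0,0,0,-0.0038,-0.0061,0,0,0,0,-0.0044,-0.0057,0,0,0,0,-0.0049,-0.0053,0,0,0,0,-0.0054,-0.0048,0,0,0,0,-0.0058,-0.0043,0,0,0,0,-0.0062,-0.0037,0,0,0,0,-0.0065,-0.0031,0,0,0]'
python3 -m creep '[0,-0.0068,-0.0024,0,0,0,0,-0.007,-0.0018,0,0,0,0,-0.0071,-0.0011,0,0,0,0,-0.0072,-0.0004,0,0,0,0,-0.0072,0.0003,0,0,0,0,-0.0072,0.001,0,0,0,0,-0.007,0.0017,0,0,0,0,-0.0068,0.0024,0,0,0]'
python3 -m creep '[0,-0.0066,0.003,0,0,0,0,-0.0062,0.0036,0,0,0,0,-0.0059,0.0042,0,0,0,0,-0.0054,0.0048,0,0,0,0,-0.005,0.0053,0,0,0,0,-0.0044,0.0057,0,0,0,0,-0.0039,0.0061,0,0,0,0,-0.0033,0.0065,0,0,0]'
python3 -m creep '[0,0,0.001,0,0,0,0,0,0,0,0,0,0,0,0,0,0,0,0,0,0,0,0,0]'
python3 -c "
from h import *
p=bot.observe()['eef_pos'];g=p+[0,0,.019];c=np.array([.5415,.059,.14]);d=g-c;print('crank angle',np.degrees(np.arctan2(d@[.982,.189,0],d[2])),np.hypot(d@[.982,.189,0],d[2]))
look(None,['clip0'],'scene',6)"
```

```text
clock: 8.38
eef_pos: [0.5951, -0.0821, 0.1892]
orientation: [[-0.186, 0.983, -0.003], [0.983, 0.186, 0.0], [0.001, -0.003, -1.0]]
contact_force: [0.7, -1.4, -11.9]
finger_gap: 0.0105
gripper_force: 25.9
clock: 9.05
eef_pos: [0.5427, -0.0924, 0.1913]
orientation: [[-0.186, 0.983, 0.004], [0.983, 0.186, 0.0], [-0.001, 0.004, -1.0]]
contact_force: [9.5, 0.3, -11.5]
finger_gap: 0.0111
gripper_force: 25.0
clock: 9.72
eef_pos: [0.5047, -0.1001, 0.1556]
orientation: [[-0.186, 0.982, 0.009], [0.983, 0.186, -0.001], [-0.003, 0.009, -1.0]]
contact_force: [4.1, 4.9, 4.2]
finger_gap: 0.0109
gripper_force: 25.0
clock: 10.05
eef_pos: [0.504, -0.1002, 0.1538]
orientation: [[-0.186, 0.983, 0.006], [0.983, 0.186, -0.001], [-0.002, 0.006, -1.0]]
contact_force: [3.1, 2.9, 8.4]
finger_gap: 0.0109
gripper_force: 25.0
crank angle -63.85972369456337 0.07452688168245283
clip0 [(0.6, [0.7092, -0.283, 0.0005]), (0.56, [0.5564, 0.0273, 0.0089]), (0.48, [0.594, 0.0882, 0.0115]), (0.46, [0.5651, 0.0586, 0.015]), (0.4, [0.549, 0.0428, 0.0171])]
```

The upward push of 8 N is well over what friction alone needs, so the housing is at its stop. I'll press slightly more, release, rise and go towards the holder.

```bash
python3 -m creep '[0,0,0.002,0,0,0,0,0,0,0,0,0]'
python3 -m creep '[0,0,0,0,0,0,0,0,0,0,0,0,0,0,0,0,0,0,0,0,0,0,0,0,0,0,0,0,0,0,0,0,0,0,0,0,0,0,0,0,0,0,0,0,0,0,0,0]' 0.6
python3 -m creep '[0,0,-0.03,0,0,0,0,0,-0.03,0,0,0,0,0,-0.03,0,0,0,0,0,-0.03,0,0,0,0,0,-0.03,0,0,0,0,0,0,0,0,0]'
python3 -c "
from h import *
look(None,['crank_grip','pivot'],'scene')
plan([.51,.27,.30],down(.19))"
```

```text
clock: 10.32
eef_pos: [0.5041, -0.1003, 0.1534]
orientation: [[-0.186, 0.982, 0.006], [0.983, 0.186, -0.001], [-0.002, 0.006, -1.0]]
contact_force: [-1.0, 4.6, 16.9]
finger_gap: 0.0114
gripper_force: 25.0
clock: 10.98
eef_pos: [0.5015, -0.1, 0.1481]
orientation: [[-0.186, 0.983, -0.001], [0.983, 0.186, 0.0], [0.0, -0.001, -1.0]]
contact_force: [-0.0, -0.3, 0.5]
finger_gap: 0.0504
gripper_force: 0.0
clock: 11.48
eef_pos: [0.5044, -0.101, 0.3057]
orientation: [[-0.186, 0.983, 0.01], [0.983, 0.186, -0.004], [-0.006, 0.009, -1.0]]
contact_force: [1.0, 0.5, 0.9]
finger_gap: 0.0525
gripper_force: 0.0
crank_grip [(0.91, [0.498, -0.0935, 0.1675])]
pivot [(0.97, [0.5472, 0.0587, 0.1397])]
t 11.63 pos [ 0.5016 -0.1     0.298 ] F [-0.1  0.4 -0. ] gap 0.0521 q [-0.35 -0.09  1.72 -0.    1.52 -0.54]
shift now [ 0.362   0.0771 -0.002 ] turn [-0.     0.    -0.003] | shift after turn [ 0.3617  0.0781 -0.002 ]
```

```bash
python3 -m creep '[0.0362,0.0077,0,0,0,0,0.0362,0.0077,0,0,0,0,0.0362,0.0077,0,0,0,0,0.0362,0.0077,0,0,0,0,0.0362,0.0077,0,0,0,0]' >/dev/null
python3 -m creep '[0.0362,0.0077,0,0,0,0,0.0362,0.0077,0,0,0,0,0.0362,0.0077,0,0,0,0,0.0362,0.0077,0,0,0,0,0.0362,0.0077,0,0,0,0,0,0,0,0,0,0,0,0,0,0,0,0]'
python3 - <<'E'
from h import *
i=bot.camera_info("wrist");print(i)
look("w3",["probe","holder"],n=5)
look(None,["probe"],kind="find_in",n=5)
plan([.512,.35,.30],down(.19))
E
```

```text
clock: 12.63
eef_pos: [0.5085, 0.2715, 0.2955]
orientation: [[-0.189, 0.982, -0.004], [0.982, 0.189, -0.002], [-0.001, -0.005, -1.0]]
contact_force: [0.9, -0.5, -0.2]
finger_gap: 0.052
gripper_force: 0.0
{'vfov': 60.784109497418676, 'cx': 320.33208389676224, 'cy': 240.3019391911832, 'eye': array([0.49555131, 0.33675515, 0.45772119]), 'rotation': array([[ 0.98191348, -0.18475477, -0.04137145],
       [ 0.18924362,  0.95113847,  0.24397227],
       [-0.00572506, -0.24738895,  0.96889934]])}
probe [(0.97, [0.4952, 0.4405, 0.0014]), (0.87, [0.6031, 0.3843, -0.0003]), (0.72, [0.4198, 0.3566, -0.003]), (0.59, [0.5117, 0.3506, 0.0105])]
holder [(0.66, [0.5098, 0.3476, 0.0018])]
probe [(0.97, [0.507, 0.3435, 0.1722]), (0.89, [0.603, 0.381, 0.1335]), (0.68, [0.4253, 0.3554, 0.1358]), (0.6, [0.4976, 0.429, 0.0717])]
t 12.88 pos [0.5101 0.2687 0.2979] F [0.3 0.3 0.1] gap 0.0524 q [ 0.35  0.07  1.56 -0.    1.52  0.16]
shift now [ 0.0796  0.0169 -0.0022] turn [-0.0008  0.0004 -0.0048] | shift after turn [ 0.0795  0.0173 -0.0021]
```

View pics/w3.png

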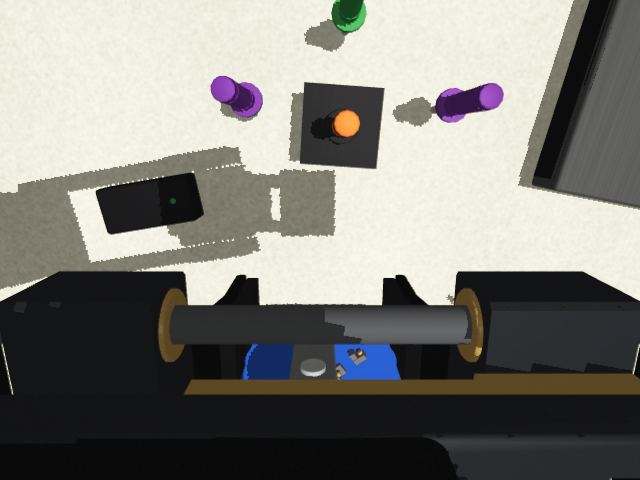

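The wrist view shows the orange tester in the black block at (346,123), with purple at (223,90) and (490,96) and green at (348,12). All of them are about 90 mm or more away, so there is room. I'll locate the orange cap by triangulating this view with the top and scene pictures.

```bash
cat >> h.py <<'E'
def ray(cam,uv,info=None):
    i=info or bot.camera_info(cam);f=240/np.tan(np.radians(i["vfov"])/2)
    d=i["rotation"]@np.array([(uv[0]-i["cx"])/f,-(uv[1]-i["cy"])/f,-1]);return i["eye"],d/np.linalg.norm(d)
def meet(rays):
    M=[np.eye(3)-np.outer(d,d) for _,d in rays];p=np.linalg.solve(sum(M),sum(m@e for m,(e,_) in zip(M,rays)))
    return p,[np.linalg.norm(m@(p-e)) for m,(e,_) in zip(M,rays)]
def orange(bgr,box):
    x0,y0,x1,y1=box;h=cv2.cvtColor(bgr[y0:y1,x0:x1],cv2.COLOR_BGR2HSV);m=cv2.inRange(h,(5,150,80),(20,255,255))
    ys,xs=np.nonzero(m);print("orange n",len(xs),xs.min()+x0,xs.max()+x0,ys.min()+y0,ys.max()+y0);return xs.mean()+x0,ys.mean()+y0
E
python3 - <<'E'
from h import *
w=orange(cv2.imread("pics/w3.png"),(300,80,390,170))
t=orange(cv2.imread("pics/top0.png"),(140,240,195,290))
s=orange(cv2.imread("pics/scene0.png"),(460,180,505,235))
rw=ray("wrist",w);rt=ray("top",t)
# wrist sees mostly the top cap; scene cap approx top of blob
e,d=rw;print("wrist at z=.172",e+d*(.172-e[2])/d[2])
for c,uv in(("top",t),("scene",(487,197))):
    e,d=ray(c,uv);print(c,e+d*(.172-e[2])/d[2])
print(meet([rw,rt]),meet([rw,ray("scene",(487,197))]))
E
```

```text
orange n 579 332 359 110 136
orange n 70 148 163 251 260
orange n 175 476 491 193 229
wrist at z=.172 [0.51198045 0.34524099 0.172     ]
top [0.51032529 0.34485095 0.172     ]
scene [0.5173714  0.34566578 0.172     ]
(array([0.5113991 , 0.34554302, 0.16943684]), [np.float64(0.0007428051294050097), np.float64(0.0007428051294050564)]) (array([0.51270264, 0.34656611, 0.16850812]), [np.float64(0.0013014442021857299), np.float64(0.00130144420218573)])
```

```bash
python3 -m creep '[0.025,0.0054,0,0,0,0,0.025,0.0054,0,0,0,0,0.025,0.0054,0,0,0,0,0,0,0.03,0,0,0,0,0,0.03,0,0,0,0,0,0,0,0,0,0,0,0,0,0,0]'
python3 -c "
from h import *
plan([.5118,.3455,.126],down(.19))"
```

```text
clock: 13.47
eef_pos: [0.511, 0.3451, 0.2365]
orientation: [[-0.185, 0.983, -0.004], [0.983, 0.185, -0.002], [-0.001, -0.005, -1.0]]
contact_force: [0.3, -0.2, 0.5]
finger_gap: 0.0522
gripper_force: 0.0
t 13.47 pos [0.511  0.3451 0.2365] F [ 0.3 -0.2  0.5] gap 0.0522 q [ 0.47  0.2   1.53 -0.    1.42  0.28]
shift now [0.0004 0.0013 0.1105] turn [-0.0045  0.0014 -0.0044] | shift after turn [0.0002 0.0008 0.1105]
```

```bash
python3 -m creep '[0,0,0.028,0,0,0,0,0,0.028,0,0,0,0,0,0.028,0,0,0,0,0,0.027,0,0,0,0,0,0,0,0,0,0,0,0,0,0,0]'
python3 -m creep '[0,0,0,0,0,0,0,0,0,0,0,0,0,0,0,0,0,0,0,0,0,0,0,0,0,0,0,0,0,0,0,0,0,0,0,0,0,0,0,0,0,0,0,0,0,0,0,0]' 0 40
python3 -m creep '[0,0,0,0,0,0,0,0,0,0,0,0,0,0,0,0,0,0]'
```

```text
clock: 13.97
eef_pos: [0.5123, 0.346, 0.1283]
orientation: [[-0.185, 0.983, -0.001], [0.983, 0.185, -0.0], [-0.0, -0.001, -1.0]]
contact_force: [0.1, -0.3, 1.3]
finger_gap: 0.0524
gripper_force: 0.0
clock: 14.63
eef_pos: [0.5121, 0.3469, 0.1277]
orientation: [[-0.186, 0.983, 0.0], [0.983, 0.186, 0.0], [0.0, 0.0, -1.0]]
contact_force: [0.7, -0.6, 3.3]
finger_gap: 0.0169
gripper_force: 40.0
clock: 14.88
eef_pos: [0.5121, 0.3468, 0.1277]
orientation: [[-0.186, 0.983, 0.0], [0.983, 0.186, 0.0], [0.0, 0.0, -1.0]]
contact_force: [-0.0, 0.4, 3.7]
finger_gap: 0.017
gripper_force: 40.0
```

```bash
python3 -m creep '[0,0,-0.02,0,0,0,0,0,-0.028,0,0,0,0,0,-0.028,0,0,0,0,0,-0.028,0,0,0,0,0,-0.028,0,0,0,0,0,-0.028,0,0,0,0,0,-0.028,0,0,0,0,0,0,0,0,0]'
python3 - <<'E'
from h import *
a=look(None,["spot","pivot","probe_point"],"top");b=look("s4",["spot","pivot","probe_point"],"scene",4)
# red disc centroid
r=[]
for c,im,box in(("top",a,(270,215,330,265)),("scene",b,(310,195,370,248))):
    x0,y0,x1,y1=box;h=cv2.cvtColor(im[y0:y1,x0:x1],cv2.COLOR_RGB2HSV)
    m=cv2.inRange(h,(0,130,70),(12,255,255))|cv2.inRange(h,(172,130,70),(180,255,255))
    ys,xs=np.nonzero(m);print(c,len(xs))
    if len(xs): r.append(ray(c,(xs.mean()+x0,ys.mean()+y0)));print(xs.mean()+x0,ys.mean()+y0,r[-1][0]+r[-1][1]*(.118-r[-1][0][2])/r[-1][1][2])
plan([.541,.059,.318],down(.19))
cv2.imwrite("pics/s4c.png",cv2.resize(cv2.imread("pics/s4.png")[60:300,260:560],(750,600)))
E
```

```text
clock: 15.55
eef_pos: [0.5141, 0.3478, 0.3221]
orientation: [[-0.186, 0.983, 0.009], [0.983, 0.186, 0.004], [0.003, 0.009, -1.0]]
contact_force: [1.3, 0.3, -0.2]
finger_gap: 0.0173
gripper_force: 40.0
spot [(0.88, [0.5408, 0.0578, 0.1124])]
pivot [(0.59, [0.5414, 0.0604, 0.1403])]
probe_point []
spot [(0.68, [0.5415, 0.0595, 0.1172]), (0.63, [0.3321, -0.2511, 0.0023])]
pivot [(0.83, [0.5455, 0.0539, 0.1398])]
probe_point []
top 19
300.1578947368421 241.78947368421052 [0.54128127 0.05968486 0.118     ]
scene 10
338.5 228.4 [0.53794995 0.06015404 0.118     ]
t 15.95 pos [0.5114 0.3464 0.3134] F [ 0.6 -0.6 -1.5] gap 0.0172 q [0.47 0.16 1.42 0.   1.56 0.28]
shift now [-0.2879 -0.0243 -0.0043] turn [-0.003   0.0009 -0.0031] | shift after turn [-0.2878 -0.0252 -0.0046]
```

View pics/s4c.png

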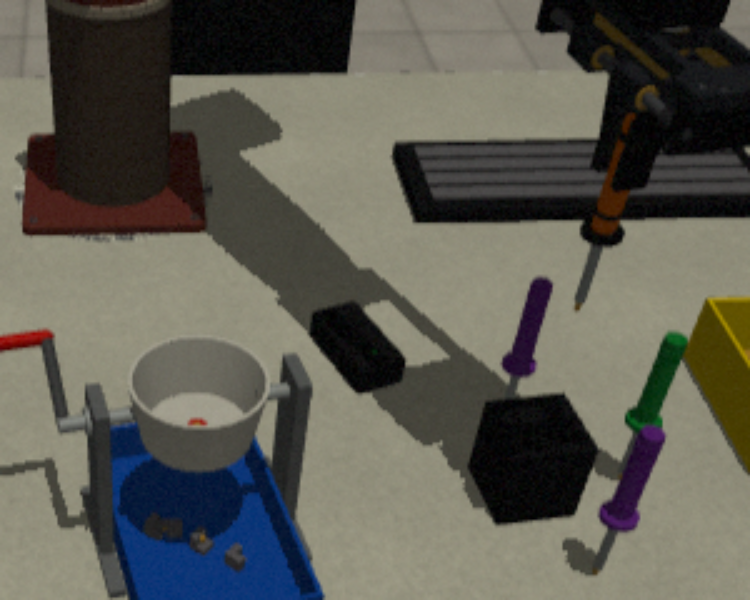

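The crop shows the tester hanging in the gripper with its tip at about (578,307). The housing is upright and empty, with the red spot at (198,423). All four clips are in the tray at (153,525), (172,525), (201,540) and (235,555). I'll carry the tester over the spot.

```bash
python3 -m creep '[-0.036,-0.003,0,0,0,0,-0.036,-0.003,0,0,0,0,-0.036,-0.003,0,0,0,0,-0.036,-0.003,0,0,0,0,-0.036,-0.003,0,0,0,0,-0.036,-0.003,0,0,0,0,-0.036,-0.003,0,0,0,0,-0.036,-0.003,0,0,0,0]'
python3 -m creep '[0,0,0,0,0,0,0,0,0,0,0,0,0,0,0,0,0,0,0,0,0,0,0,0]'
python3 - <<'E'
from h import *
e,d=ray("scene",(491.2,182.8));print("tip before (offset from TCP)",e+d*(.198-e[2])/d[2]-np.array([.5114,.3464,.3134]))
look("s5",["probe_point","spot"],"scene");look("w5",["probe_point","probe"],"wrist")
plan([.541,.059,.318],down(.19))
a=cv2.imread("pics/s5.png")[70:270,250:450];b=cv2.imread("pics/w5.png")[200:440,180:480]
cv2.imwrite("pics/c5.png",np.hstack([cv2.resize(a,(400,400),interpolation=2),cv2.resize(b,(400,400))]))
E
```

```text
clock: 16.62
eef_pos: [0.5415, 0.0576, 0.3146]
orientation: [[-0.186, 0.983, -0.001], [0.983, 0.186, 0.0], [0.0, -0.001, -1.0]]
contact_force: [0.9, -0.5, -0.3]
finger_gap: 0.0174
gripper_force: 40.0
clock: 16.95
eef_pos: [0.5417, 0.0603, 0.315]
orientation: [[-0.187, 0.982, -0.001], [0.982, 0.187, 0.001], [0.001, -0.001, -1.0]]
contact_force: [0.2, -0.5, -0.9]
finger_gap: 0.0173
gripper_force: 40.0
tip before (offset from TCP) [-0.00443972  0.0038055  -0.1154    ]
probe_point []
spot [(0.87, [0.5426, 0.058, 0.1201]), (0.7, [0.3315, -0.2538, 0.0])]
probe_point [(0.56, [0.7659, 0.1342, 0.0015])]
probe [(0.59, [0.5391, 0.0587, 0.1982])]
t 17.25 pos [0.5419 0.0601 0.3153] F [-0.1 -0.8 -0.9] gap 0.0169 q [-0.03 -0.02  1.61  0.    1.55 -0.22]
shift now [-0.0009 -0.0011 -0.0027] turn [ 0.     -0.     -0.0016] | shift after turn [-0.0009 -0.0011 -0.0027]
```

View pics/c5.png

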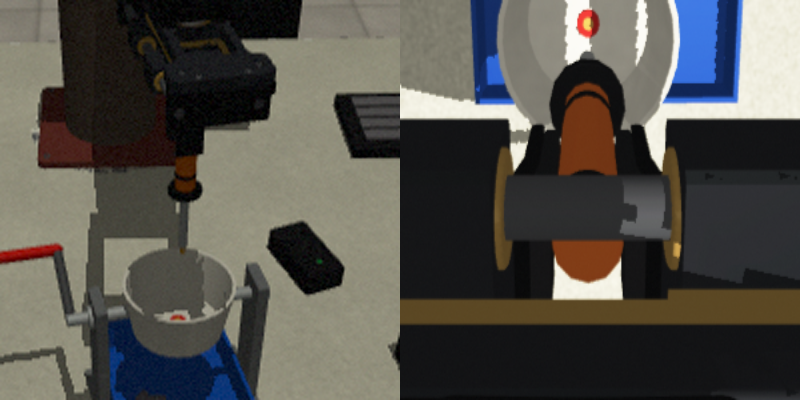

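The left half shows the tip at crop (183,250) above the cup and the spot at (178,318). In the wrist half, the shaft end (587,60) lines up with the spot (588,23). I'll work out the tip's offset.

Run:
```python
from h import *
for uv,z in(((250+183/2,70+251/2),.1995),((250+178/2,70+319/2),.118),((250+185/2,70+190/2),.1995+.071)):
    e,d=ray("scene",uv);print((e+d*(z-e[2])/d[2]).round(4))
s=bot.observe();iw=bot.camera_info("wrist")
# lateral check: predicted pixels in wrist of tip / spot
f=240/np.tan(np.radians(iw["vfov"])/2)
for n,P in(("tip",(.5419,.0601,.1995)),("spot",(.5412,.0592,.118)),("collar",(.5419,.0601,.2705))):
    c=iw["rotation"].T@(np.array(P)-iw["eye"]);print(n,iw["cx"]+f*c[0]/-c[2],iw["cy"]-f*c[1]/-c[2])
im=cv2.imread("pics/w5.png");print("seen spot",180+588*.75-300,200+23*.6)
```

```text
[0.5373 0.0634 0.1995]
[0.5411 0.0609 0.118 ]
[0.5423 0.0625 0.2705]
tip 322.4612598273178 234.2606428965498
spot 321.1503370259263 213.86634784767116
collar 322.9744885728518 265.341872759668
seen spot 321.0 213.8
```

```bash
python3 -m creep '[-0.002,0.0005,0.012,0,0,0,0,0,0.015,0,0,0,0,0,0.015,0,0,0,0,0,0.014,0,0,0,0,0,0.012,0,0,0,0,0,0,0,0,0,0,0,0,0,0,0,0,0,0,0,0,0]'
for i in 1 2; do python3 -m creep '[0,0,0,0,0,0]' | grep -E 'eef|contact'; done
python3 - <<'E'
from h import *
for k in range(3): look("w6" if k==0 else None,["probe_point"] if k==0 else []);s=bot.observe();print(s["eef_pos"].round(4),s["contact_force"].round(2))
look("s6",["probe_point"],"scene")
cv2.imwrite("pics/c6.png",np.hstack([cv2.resize(cv2.imread("pics/s6.png")[150:270,280:400],(400,400)),cv2.resize(cv2.imread("pics/w6.png")[150:330,230:410],(400,400))]))
E
```

```text
clock: 17.92
eef_pos: [0.5432, 0.0574, 0.248]
orientation: [[-0.186, 0.983, 0.001], [0.983, 0.186, -0.0], [-0.0, 0.001, -1.0]]
contact_force: [0.3, -0.4, -1.4]
finger_gap: 0.017
gripper_force: 40.0
eef_pos: [0.5435, 0.0574, 0.2485]
contact_force: [0.3, 0.1, -1.0]
eef_pos: [0.5434, 0.0574, 0.2485]
contact_force: [0.2, 0.2, -2.2]
probe_point []
[0.5432 0.0574 0.2482] [-0.6   0.35 -0.51]
[0.5431 0.0574 0.248 ] [ 0.41  0.01 -0.15]
[0.543  0.0574 0.2478] [-0.71 -0.68 -0.01]
probe_point []
```

View pics/c6.png

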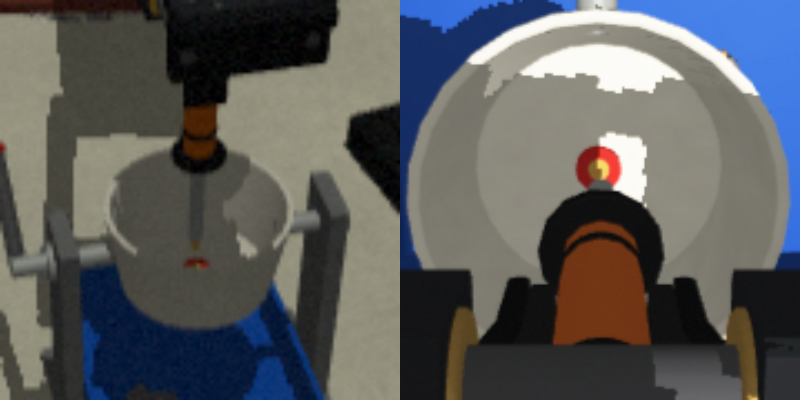

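The tip (195,246) sits straight above the spot (196,264) in the scene half, with a gap of about 14 mm. The wrist half shows it lined up with the brass centre (598,170). I'll go down gently while watching the force.

```bash
python3 -m creep '[0,0,0.003,0,0,0,0,0,0.003,0,0,0,0,0,0.003,0,0,0,0,0,0.002,0,0,0,0,0,0,0,0,0,0,0,0,0,0,0]' | grep -E 'eef|contact'
for i in 1 2 3 4 5 6; do python3 -m creep '[0,0,0,0,0,0]' | grep -E 'eef|contact_f'; done
python3 -m creep '[0,0,0.003,0,0,0,0,0,0.002,0,0,0,0,0,0,0,0,0,0,0,0,0,0,0]' | grep -E 'eef|contact'
for i in 1 2 3 4 5 6; do python3 -m creep '[0,0,0,0,0,0]' | grep -E 'eef|contact_f'; done
```

```text
eef_pos: [0.5426, 0.0574, 0.236]
contact_force: [0.4, 0.5, -1.7]
eef_pos: [0.5428, 0.0574, 0.2364]
contact_force: [0.3, -0.1, -1.4]
eef_pos: [0.5429, 0.0574, 0.2366]
contact_force: [-0.3, -0.3, -0.4]
eef_pos: [0.5429, 0.0574, 0.2366]
contact_force: [-0.4, 0.0, -0.9]
eef_pos: [0.5429, 0.0574, 0.2365]
contact_force: [-0.8, 1.5, -0.3]
eef_pos: [0.5429, 0.0574, 0.2365]
contact_force: [0.6, 0.2, -1.8]
eef_pos: [0.5429, 0.0574, 0.2364]
contact_force: [-0.1, -0.6, 0.2]
eef_pos: [0.543, 0.0574, 0.2315]
contact_force: [1.0, -0.5, 0.5]
eef_pos: [0.5431, 0.0574, 0.2316]
contact_force: [-0.2, -0.4, 1.3]
eef_pos: [0.543, 0.0574, 0.2316]
contact_force: [-0.5, 0.2, 1.3]
eef_pos: [0.543, 0.0574, 0.2316]
contact_force: [1.1, -0.3, -0.6]
eef_pos: [0.543, 0.0574, 0.2315]
contact_force: [1.1, 0.5, -0.3]
eef_pos: [0.543, 0.0574, 0.2315]
contact_force: [0.4, -0.5, -0.1]
eef_pos: [0.5429, 0.0574, 0.2315]
contact_force: [1.7, 0.9, 0.9]
```

The force has changed by about +1.3 N, so the tip is touching, 1–2 mm in. I'll push 2 mm further.

```bash
python3 -m creep '[0,0,0.002,0,0,0,0,0,0,0,0,0,0,0,0,0,0,0]' | grep -E 'eef|contact'
for i in 1 2 3 4 5 6 7 8 9 10; do python3 -m creep '[0,0,0,0,0,0]' | grep -E 'eef|contact_f|gripper'; done | sort | uniq -c
python3 - <<'E'
from h import *
look("s7",["clip0","pivot","crank_grip"],"scene",5);look("w7",[])
cv2.imwrite("pics/c7.png",np.hstack([cv2.resize(cv2.imread("pics/s7.png")[150:330,270:450],(400,400)),cv2.resize(cv2.imread("pics/w7.png")[150:330,230:410],(400,400))]))
E
```

```text
eef_pos: [0.5428, 0.0574, 0.2293]
contact_force: [0.1, -0.4, 1.2]
      1 contact_force: [0.7, 0.5, 1.6]
      1 contact_force: [0.8, 0.4, 1.6]
      1 contact_force: [1.1, -0.2, 1.7]
      1 contact_force: [1.1, -0.3, 0.5]
      1 contact_force: [1.1, 0.0, 1.0]
      1 contact_force: [1.1, 0.3, 0.6]
      1 contact_force: [1.2, 0.4, 0.6]
      1 contact_force: [1.3, -0.4, 1.4]
      1 contact_force: [1.5, -0.0, 2.1]
      1 contact_force: [1.7, -0.2, 0.9]
      8 eef_pos: [0.5428, 0.0574, 0.2294]
      2 eef_pos: [0.5429, 0.0574, 0.2294]
     10 gripper_force: 40.0
clip0 [(0.62, [0.5597, 0.0271, 0.0108]), (0.6, [0.5658, 0.0622, 0.0151]), (0.54, [0.5506, 0.0415, 0.0173]), (0.37, [0.5967, 0.0846, 0.0085])]
pivot [(0.65, [0.5448, 0.062, 0.1396]), (0.64, [0.7671, 0.1332, -0.0021])]
crank_grip [(0.81, [0.4987, -0.0956, 0.1703])]
```

View pics/c7.png

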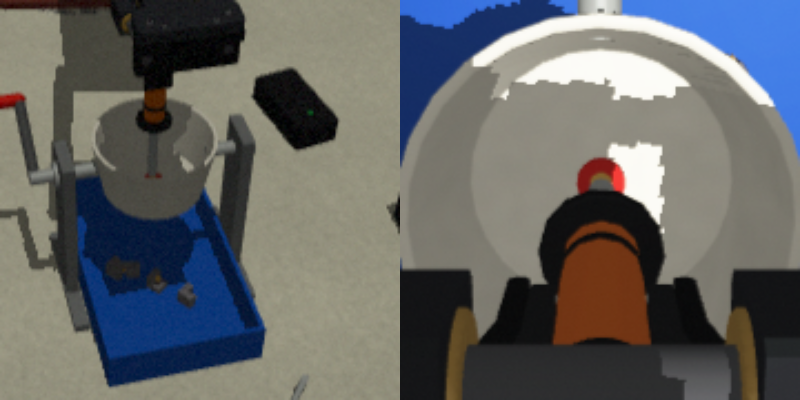

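The tip is on the spot: wrist half (600,180), scene half (152,176). All four clips are in the tray and the housing is upright. The push is about 2.1 N, which puts the tip roughly 4 mm in. I'm handing it in.

```bash
python3 -c "
from rig import bot
print(bot.job_done());print(bot.observe()['clock'])"
```

```text
the job is handed in; nothing more can be done
None
the job is handed in; nothing more can be done
```

I handed the job in at about 20 s of the 72 s: all four clips are in the tray, the housing is back upright, and the gripper is holding the tester upright on the red spot with about 2 N, its tip roughly 4 mm in (estimated from force and height). The hand-in gave no verdict.

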